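# Ease the incubator cover shut

## Task

Close the raised cover of the small dry-block incubator without letting it drop: with the fingers, tip the cover past upright towards the incubator's front, catch it from below on a finger while it is still clearly open, and lower it slowly on the finger until it is fully shut. Touch the cover only lightly with the tips or outsides of the fingers - grip and lift nothing - and leave everything else on the bench where it stands.

Things in the scene. Friction and masses are not known exactly. Their poses are not given: they have to be found in the camera images.
- incubator: white bench-top incubator block, fixed to the bench, 130 mm deep (its x), 190 wide (its y), 90 tall; origin under its centre, x axis points from its front (buttons and display, facing the robot) to its back (hinge), z up. The cover's pull tab overhangs the front face by 40 mm when shut, with free space below it
- cover (a joint): cover angle, rad: 0 shut (level on the housing), 1.57 upright, 1.85 leaning back on its stop, where it starts or soon creeps. Its own weight against a weak hinge damper moves it: towards shut at about 0.74 x cos(angle) rad/s (-10 to +20 %), reached at once; about 3 s from 1.4 rad to 0, landing too hard if left alone. Held up at the tab it weighs about 1 N
- cover_hinge (a point): centre of the hinge line, at the back top edge of the housing (90.5 mm above the bench), on the underside plane of the cover. The hinge line is parallel to the incubator's y axis
- cover_edge (a point): middle of the cover's free edge (end of the pull tab) on its underside plane, 170 mm from the hinge line. The cover is a stiff grey plate 8 mm thick: 190 mm wide for the first 130 mm from the hinge, then a tab 100 mm wide and 40 mm long, flush with it
- jar_a: small amber culture jar, black cap, 42 mm wide, 70 tall; origin under its centre
- jar_b: second such jar
- jar_c: third such jar
- flask: conical glass flask, 84 mm wide at the foot, 120 tall; origin under its centre
- dishes: stack of three culture dishes, 90 mm wide, 45 tall; origin under its centre
- tip_box: white pipette-tip box, 80 x 115 x 45 mm; origin under its centre
- beaker: small glass beaker, 56 mm wide, 60 tall; origin under its centre

How it is judged (in metres and radians):
On the way, in this order (a step that is already met when the one before it is completed fails the run):
1. the cover is tipped past upright, to the front (value of joint cover below 1.48 rad), for 0.05 s.
2. the cover is borne by the fingers, still open (0.12 to 0.7 rad) and moving slower than 0.4 rad/s (value of joint cover between 0.12 and 0.7 rad and velocity of joint cover above -0.4 rad/s and contact force between the fingers and cover above 0.2 N), for 0.15 s.
3. the cover is shut (value of joint cover below 0.02 rad), for 0.2 s.
At the end, for the whole second after the job is handed in: The cover is shut (under 0.02 rad) and at rest, and every jar, flask, dish stack, box and beaker is within 15 mm of where it stood (value of joint cover below 0.02 rad and velocity of joint cover between -0.05 and 0.05 rad/s and distance of each of jar_a, jar_b, jar_c, flask, dishes, tip_box, beaker from where it was at the start of the episode below 0.015 m); the robot touches nothing.
It fails at once if the cover falls shut: faster than 0.5 rad/s between 0.2 and 0.03 rad (value of joint cover between 0.03 and 0.2 rad and velocity of joint cover below -0.5 rad/s).
It fails at once if the cover is gripped or pushed harder than 20 N (contact force between the fingers and cover above 20 N).
It fails at once if another thing on the bench is moved over 15 mm, lifted or knocked over (distance of any of jar_a, jar_b, jar_c, flask, dishes, tip_box, beaker from where it was at the start of the episode above 0.015 m or angle between any of jar_a, jar_b, jar_c, flask, dishes, tip_box, beaker's own z axis and vertical above 0.3 rad).
It fails at once if the incubator is pushed harder than 20 N (contact force between the arm and incubator above 20 N).
It also fails if it takes over 48 s, if anything falls off the work surface, if the arm or the gripper's body presses on something with over 40 N, if the wrist force passes 120 N, or if a joint passes its speed limit or range.

## Robot

A 6-joint arm with a two-finger parallel gripper is mounted at the origin on the work surface. World frame = base frame: x ahead of the robot, y to its left, z up, the work surface at z = 0. Lengths are in mm, angles in rad, forces in N, time in s.
With the tool pointing down it reaches from about 325 to 925 mm from the base axis. Payload 3.1 kg.
Tool frame: the origin (TCP) lies midway between the tips of the shut fingers; the grasp point (between the pads) lies 19 mm behind it; z points along the fingers, x is the direction in which the jaws open and shut, and the axes are right-handed (so a half turn about z gives the same grasp; the last joint's range is limited). The gripper opens to 85 mm and grips with 20 to 120 N. Pads are 22 mm wide; open, the fingers measure 114 mm over their backs; the gripper's body (76 mm by 85 mm) begins 54 mm behind the grasp point. The pads swing forward as they close: fully open they stand 13 mm farther back than shut.
Start: joints at [-1.353, 0.217, 1.613, -0, 1.311, -0.112], TCP at [202.43, -591.322, 231.3] pointing down, gripper open.
Joint ranges: [-2.75, 2.75], [-0.78, 2.1], [0.31, 2.55], [-1.13, 4.27], [0.13, 2.63], [-2.58, 2.58]. Speed limits (rad/s): [2.79, 2.79, 3.14, 3.14, 3.14, 3.14].

## Interface

Orientations are given as a unit quaternion [w, x, y, z].
In Python, from workcell import ctrl gives the robot as it stands.
- The arm moves only by the tool jog_arm, never from a script. Its argument "targets" is text: rows parted by semicolons, each of 5 numbers parted by spaces: the gripper command: -1 is fully open, 1 is shut, values between are in proportion, then the shift along the tool's x, y, z in m, then the turn about the tool's z in rad. In form: grip tx ty tz spin; .... A call has 1 to 8 rows; each row shifts and turns the pose as measured when the row begins, along the tool's axes as they then stand; what a row does not reach is not made up. A row lasts 1/12 s, in which the tool goes at most 41.7 mm and 7.16 degrees, less where a joint would pass 70% of its speed; a pose out of reach is approached as far as the arm can. A call is refused whole if a number of a shift passes 0.0417 or a number of a turn 0.125, either way. A call with a gripper value outside its range is refused whole. The fingers move at their own pace and stop on an object; the grip force is fixed at half the most. Time passes only in rows, so rows that do not move let the fingers close. It gives the time, the measured TCP pose, the force and the opening at its end, in the units of the state.
- ctrl.state(): the state, without advancing time (a new reading comes with each control period).
- ctrl.grab_frame(name): name is "scene" or "top" or "wrist"; returns (picture, depth): 420x560x3 uint8, red, green, blue; 420x560 float32, mm along the optical axis (not along the pixel's ray), 0 where there is no reading.
- ctrl.camera_model(name): a dict with "camera_matrix" (3x3 intrinsics, pixels), "k1" (the pictures are not rectified: a ray, as slopes to the right and down, at radius r is drawn at 1 + k1 r^2 times it, then the intrinsics apply), "R" (3x3) and "t" (3): a world point X has camera coordinates R X + t. Camera axes: x right, y down, z forward; pixel columns grow to the right and rows downward; lengths in mm; the calibration is good to about 2 mm. A picture is of the moment at which its call begins: read the wrist's pose just before it. camera_model takes no time and is no camera call; for the wrist camera it gives the pose at the moment of the call.
- ctrl.hand_in(): hands the job in, once; it reports no verdict.
The state is a dict: "t": time; "joints": joint angles; "qvel": joint speeds; "joint_efforts": joint torques, N m; "eef_pos": TCP position; "tool_rot": TCP orientation; "ft_force": force on the tool from outside, world axes, zero at the start; "ft_torque": the same for the moment, N m; "width": finger opening in mm.
Only numpy, scipy, OpenCV 4.12 (cv2) and the standard library are available. Lean on these libraries where they do the work, as an engineer would, in place of code of your own. Each camera call takes 0.05 s, during which the arm holds its last target.

## Working session

There is one attempt and no reset: what is moved stays moved. The work goes in short steps, Python scripts to look and compute and a tool call to move; the robot and the scene stay as the last step left them, time stands still between calls to the robot, and variables do not carry over. Pictures are saved under pics/ and viewed, and the job is handed in when it is done.

Besides the shell and the picture viewer there is one more tool, called after "Call:" as name(argument=value, ...), one argument or row to a line, values as JSON. jog_arm: Moves the arm, as the interface text tells. Its arguments: {"type":"object","properties":{"targets":{"type":"string"}},"required":["targets"]}

```bash
ls; mkdir -p pics; cat > h.py <<'E'
import numpy as np, cv2
from workcell import ctrl
def snap(name,fn):
    m=ctrl.camera_model(name); p,d=ctrl.grab_frame(name)
    cv2.imwrite('pics/'+fn+'.png',p[:,:,::-1]); np.savez('pics/'+fn+'.npz',p=p,d=d,K=m['camera_matrix'],k1=m['k1'],R=m['R'],t=m['t'])
    return p,d,m
def load(fn):
    z=np.load('pics/'+fn+'.npz'); return z['p'],z['d'],dict(camera_matrix=z['K'],k1=float(z['k1']),R=z['R'],t=z['t'])
def cloud(d,m):
    K=np.array(m['camera_matrix']);h,w=d.shape
    u,v=np.meshgrid(np.arange(w),np.arange(h))
    pts=np.stack([u,v],-1).reshape(-1,1,2).astype(np.float64)
    s=cv2.undistortPoints(pts,K,np.array([m['k1'],0,0,0.])).reshape(h,w,2)
    C=np.dstack([s[...,0]*d,s[...,1]*d,d]).reshape(-1,3)
    R=np.array(m['R']);t=np.array(m['t']).reshape(3)
    return ((C-t)@R).reshape(h,w,3)
E
python3 - <<'E'
from h import *
print(ctrl.state())
for n in['scene','top']:
    p,d,m=snap(n,n+'0'); print(n,m['R'],m['t'],m['k1'],(d>0).mean())
E
```

```text
pics
{'t': 0.0, 'joints': array([-1.35319784e+00,  2.17738670e-01,  1.61493619e+00, -1.72998753e-05,
        1.31129614e+00, -1.12218017e-01]), 'qvel': array([ 0.00092197,  0.00072161, -0.00111266,  0.00120819,  0.00157793,
        0.00106712]), 'joint_efforts': array([-1.69703389e-04, -3.96844518e+01, -3.03850472e+01, -1.58972139e-04,
        9.63905506e-03,  1.24058425e-05]), 'eef_pos': array([ 202.24661523, -590.51002778,  229.97680461]), 'tool_rot': array([-7.89206841e-04,  8.13594424e-01, -5.81431595e-01, -8.89580453e-04]), 'ft_force': array([-0.21916254,  0.35570504, -1.03516346]), 'ft_torque': array([-0.04085929, -0.00705524, -0.00433922]), 'width': 85.22010729626271}
scene [[-0.30056732  0.95372107 -0.0086838 ]
 [ 0.55488592  0.16745373 -0.8148993 ]
 [-0.7757325  -0.24975062 -0.57953751]] [ 145.52741987 -271.41389649 1692.6756085 ] -0.010031626111597088 0.9960841836734694
top [[-0.00786166 -0.99948387  0.03114768]
 [-0.98636253  0.00262995 -0.16456623]
 [ 0.16439937 -0.03201667 -0.98587412]] [ 20.41569282 610.4137128  971.22331879] -0.13773614290667222 0.9960671768707483
```

View pics/scene0.png

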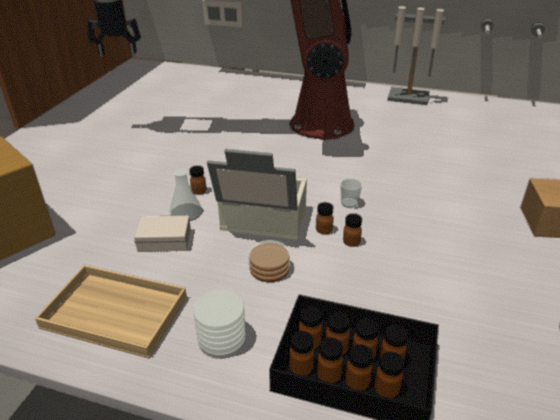

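View pics/top0.png

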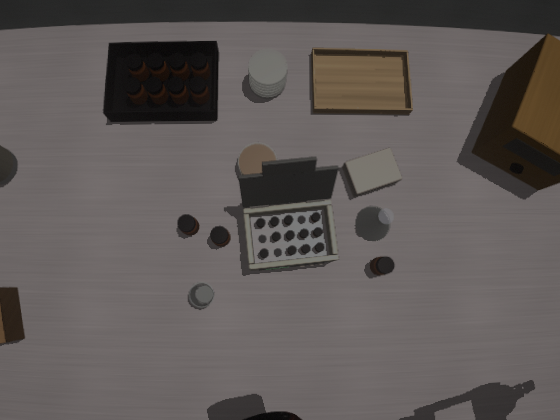

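The scene view shows the incubator at about (262,200) with the cover raised. In the top view its rim spans about (245–337, 203–268), with the cover above it (behind, +x). Jars are at (188,225), (220,237) and (382,266), the flask at (376,222), the box at (372,172), the dishes at (257,160) and the beaker at (202,295).

```bash
python3 - <<'E'
from h import *
p,d,m=load('top0'); X=cloud(d,m)
# table check
print('table z',np.median(X[300:340,250:350,2]))
reg=X[150:280,232:345].reshape(-1,3)
r=reg[(reg[:,2]>82)&(reg[:,2]<97)]
print(len(r), r.min(0),r.max(0))
# rim pts: bright ones in the image
g=p.astype(int).sum(2)
mask=np.zeros(d.shape,np.uint8); mask[195:275,235:345]=1
mask&=((X[...,2]>82)&(X[...,2]<97)).astype(np.uint8)
pts=X[mask>0]
print(len(pts),np.median(pts[:,2]))
rect=cv2.minAreaRect(pts[:,:2].astype(np.float32)); print('rim rect',rect)
# cover
c=X[150:215,236:345].reshape(-1,3); c=c[(c[:,2]>110)]
ctr=c.mean(0);u,s,vt=np.linalg.svd(c-ctr,full_matrices=False); print('cover',len(c),ctr,vt,s/np.sqrt(len(c)),c.min(0),c.max(0))
for n,(cx,cy) in dict(j1=(188,225),j2=(220,237),j3=(382,266),flask=(376,222),box=(372,172),dish=(257,160),beak=(202,295)).items():
    q=X[cy-22:cy+22,cx-28:cx+28].reshape(-1,3);q=q[(q[:,2]>15)&(q[:,2]<200)]
    # restrict
    print(n,X[cy,cx].round(),np.percentile(q,[2,50,98],axis=0).round().tolist())
E
```

```text
table z -1.415012030886122
1748 [ 473.20274484 -116.02663698   82.14210757] [623.51390495  82.60413154  96.93702753]
1748 88.5265079928831
rim rect ((548.91748046875, -17.759170532226562), (133.91346740722656, 190.5584259033203), 5.812205791473389)
cover 3384 [638.2104061   -7.29597283 189.40997477] [[ 0.09842122 -0.10170192 -0.98993433]
 [-0.11448104  0.98700261 -0.11278266]
 [ 0.98853799  0.12442892  0.08549906]] [80.37655752 50.7149002  18.0121397 ] [ 442.58121012 -104.38528246  110.08510604] [ 670.64370182   86.65461416 1057.32151415]
j1 [568. 201.  69.] [[536.0, 143.0, 21.0], [568.0, 200.0, 68.0], [590.0, 223.0, 71.0]]
j2 [542. 132.  67.] [[528.0, 74.0, 21.0], [553.0, 132.0, 68.0], [585.0, 194.0, 91.0]]
j3 [ 477. -216.   67.] [[461.0, -239.0, 19.0], [479.0, -217.0, 67.0], [497.0, -204.0, 72.0]]
flask [ 571. -202.   86.] [[545.0, -239.0, 16.0], [573.0, -203.0, 56.0], [612.0, -179.0, 121.0]]
box [ 691. -208.   46.] [[649.0, -267.0, 23.0], [693.0, -208.0, 44.0], [738.0, -152.0, 47.0]]
dish [718.  53.  47.] [[637.0, 8.0, 40.0], [723.0, 57.0, 44.0], [759.0, 93.0, 198.0]]
beak [418. 177.   3.] [[396.0, 147.0, 16.0], [419.0, 183.0, 53.0], [447.0, 198.0, 61.0]]
```

```bash
python3 - <<'E'
from h import *
for n in['scene','top']:
    p,d,m=load(n+'0')
    y0,y1,x0,x1=(120,290,130,390) if n=='scene' else (130,320,160,420)
    c=p[y0:y1,x0:x1,::-1]; c=np.clip(c*1.6,0,255).astype(np.uint8)
    cv2.imwrite('pics/%s_crop.png'%n,cv2.resize(c,None,fx=3,fy=3,interpolation=2))
E
```

```text
(no output)
```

View pics/scene_crop.png

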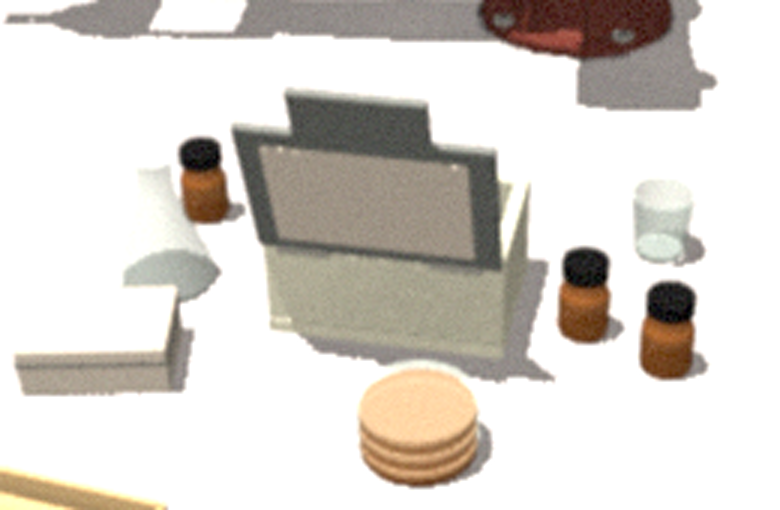

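View pics/top_crop.png

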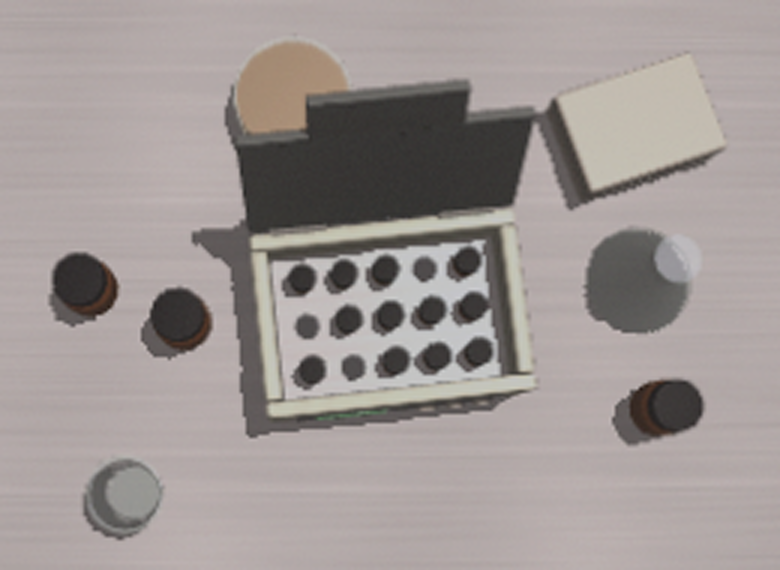

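```bash
python3 - <<'E'
from h import *
p,d,m=load('top0'); X=cloud(d,m)
c=X[150:215,236:345].reshape(-1,3); c=c[(c[:,2]>110)&(c[:,2]<290)&(c[:,0]>600)]
for i in range(5):
    ctr=c.mean(0);u,s,vt=np.linalg.svd(c-ctr,full_matrices=False);n=vt[2]*np.sign(vt[2,0]); e=(c-ctr)@n
    c=c[abs(e)<max(2.5*e.std(),2)]
print('cover plane',len(c),ctr,n,e.std(),'yaw',np.degrees(np.arctan2(n[1],n[0])),'tilt back',np.arcsin(n[2]))
yaw=np.arctan2(n[1],n[0]);ex=np.array([np.cos(yaw),np.sin(yaw),0]);ey=np.array([-ex[1],ex[0],0])
print('ey range of cover by z')
for z in range(110,270,12):
    q=c[abs(c[:,2]-z)<6]; 
    if len(q)>5: a=q@ey; print(z,len(q),a.min().round(1),a.max().round(1),(q@ex).mean().round(1))
print('top z',np.percentile(c[:,2],[99,100]))
mask=np.zeros(d.shape,bool); mask[195:275,235:345]=1
mask&=(X[...,2]>82)&(X[...,2]<97)
q=X[mask]; a=q@ex;b=q@ey; print('rim ex',np.percentile(a,[0,1,5,95,99,100]),'ey',np.percentile(b,[0,1,5,95,99,100]))
E
```

```text
cover plane 3105 [637.99491169  -7.62996534 180.18263269] [ 0.95594485  0.0981457  -0.27665298] 0.7569407409430322 yaw 5.861949077518337 tilt back -0.2803093968579664
ey range of cover by z
110 124 -167.7 21.0 614.6
122 252 -168.5 20.7 617.2
134 252 -167.3 21.4 620.7
146 251 -168.4 21.0 624.0
158 281 -168.4 20.2 627.5
170 283 -168.5 21.1 631.0
182 288 -167.7 20.8 634.4
194 309 -168.4 21.4 637.8
206 326 -168.1 21.1 641.3
218 237 -166.8 20.3 644.5
230 178 -123.1 -23.4 648.1
242 199 -122.9 -23.5 651.6
254 125 -121.3 -23.9 654.7
top z [252.6539827  256.25186265]
rim ex [477.222056   477.68779096 479.27135313 608.70256549 609.99922179
 611.15710617] ey [-168.97766307 -167.75268803 -164.94574916   18.48245821   20.86583021
   21.59378939]
```

Measured in the incubator frame: yaw is +5.86°, the hinge is at ex=608 mm with its centre at ey=-73.6, and the cover is at 1.85 rad. That matches the sizes given. I'll now shut the fingers, align the jaws with the hinge line, and rise.

```bash
cat >> h.py <<'E'
YAW=np.radians(5.86); EX=np.array([np.cos(YAW),np.sin(YAW),0]);EY=np.array([-EX[1],EX[0],0])
def inc(p): p=np.asarray(p); return np.array([p@EX,p@EY,p[2]]) if p.ndim==1 else np.stack([p@EX,p@EY,p[...,2]],-1)
def st():
    from scipy.spatial.transform import Rotation as Ro
    s=ctrl.state(); q=s['tool_rot']; R=Ro.from_quat([q[1],q[2],q[3],q[0]]).as_matrix()
    print('t',round(s['t'],2),'inc',inc(s['eef_pos']).round(1),'yaw off',np.degrees(np.arctan2(R[:,0]@EX,-R[:,0]@EY)).round(2),'tilt',R[:,2].round(3),'F',inc(s['ft_force']).round(2),'w',round(s['width'],1))
E
python3 -c "
from h import *
st()"
```

```text
t 0.1 inc [ 140.9 -608.2  230.1] yaw off 13.04 tilt [-0.     0.002 -1.   ] F [ 0.12 -0.33 -0.29] w 85.3
```

Call:
jog_arm(
  targets="1 0 0 -0.02 0.115; 1 0 0 -0.025 0.115; 1 0 0 -0.025 0",
)

```text
t: 0.35
eef_pos: [200.9, -584.8, 290.2]
tool_rot: [-0.007, 0.738, -0.675, -0.01]
ft_force: [0.1, -0.5, 0.2]
width: 51.5
```

```bash
python3 -c "
from h import *
st()"
```

```text
t 0.35 inc [ 140.2 -602.3  290.2] yaw off -0.8 tilt [-0.005  0.024 -1.   ] F [ 0.03 -0.46  0.2 ] w 51.5
```

Call:
jog_arm(
  targets="1 -0.028 -0.029 -0.002 0; 1 -0.028 -0.029 -0.002 0; 1 -0.028 -0.029 -0.002 0; 1 -0.028 -0.029 -0.002 0; 1 -0.028 -0.029 -0.002 0; 1 -0.028 -0.029 -0.002 0; 1 -0.028 -0.029 -0.002 0; 1 -0.028 -0.029 -0.002 0",
)

```text
t: 1.02
eef_pos: [414.2, -342.2, 312.3]
tool_rot: [-0.003, 0.732, -0.681, -0.007]
ft_force: [0.5, -0.7, -0.0]
width: 0.0
```

```bash
python3 -c "
from h import *
st()"
```

```text
t 1.02 inc [ 377.1 -382.7  312.3] yaw off -1.78 tilt [-0.006  0.014 -1.   ] F [ 0.41 -0.7  -0.01] w 0.0
```

Call:
jog_arm(
  targets="1 -0.028 -0.029 0 -0.01; 1 -0.028 -0.029 0 -0.01; 1 -0.028 -0.029 0 -0.01; 1 -0.028 -0.029 0 0; 1 -0.028 -0.029 0 0; 1 -0.028 -0.029 0 0; 1 -0.028 -0.029 0 0; 1 -0.028 -0.029 0 0",
)

```text
t: 1.68
eef_pos: [626.8, -85.5, 311.0]
tool_rot: [-0.002, 0.743, -0.67, -0.009]
ft_force: [-0.2, -0.6, 1.7]
width: -0.3
```

```bash
python3 -c "
from h import *
st()"
```

```text
t 1.68 inc [ 614.8 -149.1  311. ] yaw off 0.04 tilt [-0.01   0.015 -1.   ] F [-0.25 -0.59  1.71] w -0.3
```

Call:
jog_arm(
  targets="1 -0.028 -0.029 0 0; 1 -0.025 -0.026 0 0; 1 -0.012 -0.013 0 0; 1 0 0 0 0",
)

```text
t: 2.02
eef_pos: [691.8, -1.9, 307.1]
tool_rot: [-0.002, 0.745, -0.666, -0.011]
ft_force: [-0.9, 0.6, -0.8]
width: -0.1
```

```bash
python3 - <<'E'
from h import *
st()
p,d,m=snap('scene','scene1'); X=cloud(d,m)
c=p[100:290,180:340,::-1]; cv2.imwrite('pics/s1c.png',cv2.resize(np.clip(c*1.5,0,255).astype(np.uint8),None,fx=3,fy=3))
st()
E
```

```text
t 2.02 inc [688.  -72.5 307.1] yaw off 0.53 tilt [-0.014  0.019 -1.   ] F [-0.79  0.71 -0.78] w -0.1
t 2.07 inc [686.9 -73.5 306.8] yaw off 0.5 tilt [-0.015  0.018 -1.   ] F [-0.34 -0.35 -0.79] w 0.2
```

View pics/s1c.png

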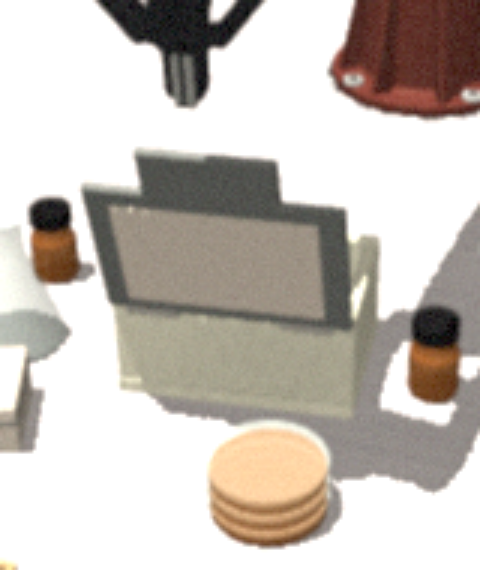

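The shut fingers appear at crop (185,90) over the back of the cover, and the cover still leans back. I'll check the finger geometry with depth.

```bash
python3 - <<'E'
from h import *
for n in ['scene1']:
    p,d,m=load(n); X=inc(cloud(d,m))
    k=(abs(X[...,0]-688)<60)&(abs(X[...,1]+73)<80)&(X[...,2]>290)&(X[...,2]<420)
    for z in range(300,420,10):
        q=X[k&(abs(X[...,2]-z)<5)]
        if len(q): print(z,len(q),'ex',np.percentile(q[:,0],[2,50,98]).round(),'ey',np.percentile(q[:,1],[2,50,98]).round())
E
```

```text
310 20 ex [688. 698. 700.] ey [-79. -72. -66.]
320 71 ex [684. 696. 700.] ey [-85. -70. -59.]
330 79 ex [685. 696. 701.] ey [-86. -70. -59.]
340 78 ex [684. 696. 702.] ey [-86. -70. -59.]
350 95 ex [687. 698. 702.] ey [-100.  -75.  -51.]
360 216 ex [679. 699. 703.] ey [-108.  -77.  -41.]
370 215 ex [676. 699. 706.] ey [-116.  -78.  -33.]
380 225 ex [680. 701. 708.] ey [-124.  -80.  -26.]
390 274 ex [691. 700. 707.] ey [-132.  -78.  -19.]
400 349 ex [681. 698. 709.] ey [-132.  -66.  -13.]
410 304 ex [688. 700. 710.] ey [-119.  -70.  -25.]
```

Call:
jog_arm(
  targets="1 0 -0.002 0.028 0; 1 0 -0.002 0.028 0; 1 0 0 0.022 -0.01; 1 0 0 0.004 0",
)

```text
t: 2.4
eef_pos: [693.1, -5.0, 225.2]
tool_rot: [-0.001, 0.748, -0.663, -0.009]
ft_force: [-0.9, 0.3, -1.3]
width: -0.4
```

```bash
python3 -c "
from h import *
st()"
```

```text
t 2.4 inc [689.  -75.7 225.2] yaw off 1.02 tilt [-0.012  0.014 -1.   ] F [-0.89  0.42 -1.31] w -0.4
```

Call:
jog_arm(
  targets="1 0 0.008 0 0.01; 1 0 0.008 0 0.01; 1 0 0.006 0 0",
)

```text
t: 2.65
eef_pos: [668.2, -10.9, 223.1]
tool_rot: [0.0, 0.74, -0.673, -0.011]
ft_force: [1.2, 0.8, 0.4]
width: -0.1
```

Call:
jog_arm(
  targets="1 0 0.006 0 0; 1 0 0.006 0 0; 1 0 0.006 0 0",
)

```text
t: 2.9
eef_pos: [649.6, -14.2, 227.0]
tool_rot: [-0.002, 0.739, -0.674, -0.008]
ft_force: [1.0, 0.1, 0.4]
width: -0.2
```

```bash
python3 - <<'E'
from h import *
st()
p,d,m=snap('top','top1'); 
c=p[130:320,180:380,::-1]; cv2.imwrite('pics/t1c.png',cv2.resize(np.clip(c*1.5,0,255).astype(np.uint8),None,fx=3,fy=3))
st()
E
```

```text
t 2.9 inc [644.8 -80.5 227. ] yaw off -0.56 tilt [-0.01   0.014 -1.   ] F [1.05 0.01 0.35] w -0.2
t 2.95 inc [643.7 -80.5 227.2] yaw off -0.55 tilt [-0.012  0.014 -1.   ] F [-1.45  0.41  0.  ] w -0.1
```

View pics/t1c.png

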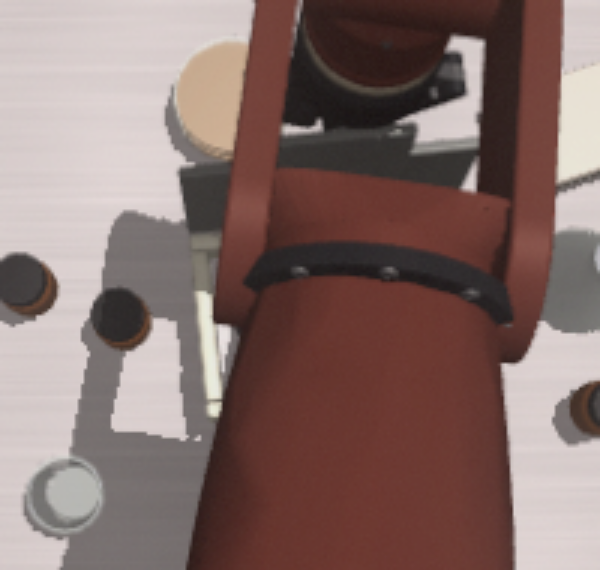

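The arm hides the cover in the top view, though its back edge at (330,150) shows it has moved forward. I'll use the scene camera for the angle from here.

Call:
jog_arm(
  targets="1 -0.001 0.006 0.001 -0.005; 1 -0.001 0.006 0.001 -0.005; 1 -0.001 0.006 0.001 0; 1 -0.001 0.005 0.001 0",
)

```text
t: 3.28
eef_pos: [625.0, -13.7, 226.1]
tool_rot: [-0.002, 0.743, -0.669, -0.006]
ft_force: [0.6, 0.0, -0.3]
width: 0.5
```

```bash
cat >> h.py <<'E'
def angle(fn):
    st(); p,d,m=snap('scene',fn); X=inc(cloud(d,m))
    # cover main plate wings (either side of tab), seen from behind/above; keep points in a ring about the hinge
    s=608.2-X[...,0]; z=X[...,2]-90.5; r=np.hypot(s,z); th=np.arctan2(z,s)
    k=(abs(abs(X[...,1]+73.6)-78)<14)&(r>50)&(r<128)&(z>4)
    q=th[k]; rr=r[k]
    # top face is offset +8 mm normal
    th0=q-np.arcsin(8/np.hypot(rr,0)); print('n',len(q),'cover angle pct10/50/90',np.percentile(th0,[10,50,90]).round(3) if len(q) else None)
E
python3 - <<'E'
from h import *
angle('s2')
E
```

```text
t 3.28 inc [620.3 -77.4 226.1] yaw off 0.09 tilt [-0.006  0.011 -1.   ] F [ 0.58 -0.01 -0.34] w 0.5
n 791 cover angle pct10/50/90 [1.493 1.52  1.551]
```

Vision gives 1.52 rad, and the contact geometry agrees (1.52). I'll do the final push past upright, then go up, over and down in front.

Call:
jog_arm(
  targets="1 0 0.007 0 0; 1 0 0.007 0 0; 1 0 0 -0.038 0; 1 0 0 -0.038 0; 1 0 0.04 0 0; 1 0 0.04 0 0; 1 0 0.036 0.01 0",
)

```text
t: 3.92
eef_pos: [491.1, -27.2, 292.0]
tool_rot: [0.001, 0.744, -0.668, -0.011]
ft_force: [-0.5, -1.6, 1.4]
width: 0.1
```

```bash
python3 - <<'E'
from h import *
angle('s3')
E
```

```text
t 3.92 inc [485.8 -77.2 292. ] yaw off 0.24 tilt [-0.017  0.013 -1.   ] F [-0.63 -1.56  1.39] w 0.1
n 842 cover angle pct10/50/90 [1.287 1.32  1.356]
```

Call:
jog_arm(
  targets="1 0 0.014 0.036 0; 1 0 0.010 0.037 0; 1 0 0 0.035 0; 1 0 0 0.010 0",
)

```text
t: 4.3
eef_pos: [448.3, -26.4, 170.3]
tool_rot: [0.006, 0.743, -0.669, -0.018]
ft_force: [-1.1, -0.3, -0.2]
width: 0.2
```

```bash
python3 - <<'E'
from h import *
angle('s4')
E
```

```text
t 4.3 inc [443.3 -72.1 170.3] yaw off 0.14 tilt [-0.034  0.015 -0.999] F [-1.16 -0.14 -0.19] w 0.2
n 864 cover angle pct10/50/90 [1.216 1.249 1.286]
```

Call:
jog_arm(
  targets="1 0 -0.007 0 0; 1 0 -0.007 0 0; 1 0 0 0 0; 1 0 0 0 0",
)

```text
t: 4.68
eef_pos: [467.1, -25.2, 173.9]
tool_rot: [0.005, 0.743, -0.669, -0.016]
ft_force: [-0.3, -0.8, -0.2]
width: 0.1
```

```bash
python3 - <<'E'
from h import *
angle('s5')
E
```

```text
t 4.68 inc [462.1 -72.7 173.9] yaw off 0.17 tilt [-0.031  0.014 -0.999] F [-0.4  -0.79 -0.24] w 0.1
n 857 cover angle pct10/50/90 [1.118 1.15  1.187]
```

Call:
jog_arm(
  targets="1 0 0.003 0.002 0; 1 0 0.002 0.002 0; 1 0 0 0 0; 1 0 0 0 0; 1 0 0 0 0; 1 0 0 0 0; 1 0 0 0 0",
)

```text
t: 5.32
eef_pos: [465.2, -26.4, 174.2]
tool_rot: [0.003, 0.743, -0.669, -0.012]
ft_force: [-0.5, -0.2, 0.2]
width: 0.0
```

```bash
python3 - <<'E'
from h import *
angle('s6')
E
```

```text
t 5.32 inc [460.  -73.8 174.2] yaw off 0.19 tilt [-0.022  0.012 -1.   ] F [-0.51 -0.1   0.18] w 0.0
n 821 cover angle pct10/50/90 [0.868 0.904 0.943]
```

Call:
jog_arm(
  targets="1 0 0.001 0.001 0; 1 0 0.001 0 0; 1 0 0 0 0; 1 0 0 0 0; 1 0 0 0 0; 1 0 0 0 0",
)

```text
t: 5.87
eef_pos: [462.2, -26.6, 172.6]
tool_rot: [0.003, 0.743, -0.669, -0.013]
ft_force: [-0.4, 0.1, 0.8]
width: 0.1
```

```bash
python3 - <<'E'
from h import *
angle('s7')
E
```

```text
t 5.87 inc [457.1 -73.6 172.6] yaw off 0.19 tilt [-0.024  0.012 -1.   ] F [-0.36  0.13  0.76] w 0.1
n 733 cover angle pct10/50/90 [0.586 0.618 0.654]
```

Call:
jog_arm(
  targets="1 0 0 0 0; 1 0 0 0 0; 1 0 0 0 0",
)

```text
t: 6.17
eef_pos: [461.0, -26.5, 171.7]
tool_rot: [0.004, 0.743, -0.669, -0.014]
ft_force: [-1.2, -1.5, -1.6]
width: -0.0
```

```bash
python3 - <<'E'
from h import *
angle('s8')
p,d,m=load('s8')
c=p[100:290,180:340,::-1]; cv2.imwrite('pics/s8c.png',cv2.resize(np.clip(c*1.5,0,255).astype(np.uint8),None,fx=3,fy=3))
E
```

```text
t 6.17 inc [455.9 -73.5 171.7] yaw off 0.2 tilt [-0.027  0.012 -1.   ] F [-1.31 -1.34 -1.61] w -0.0
n 722 cover angle pct10/50/90 [0.573 0.604 0.64 ]
```

View pics/s8c.png

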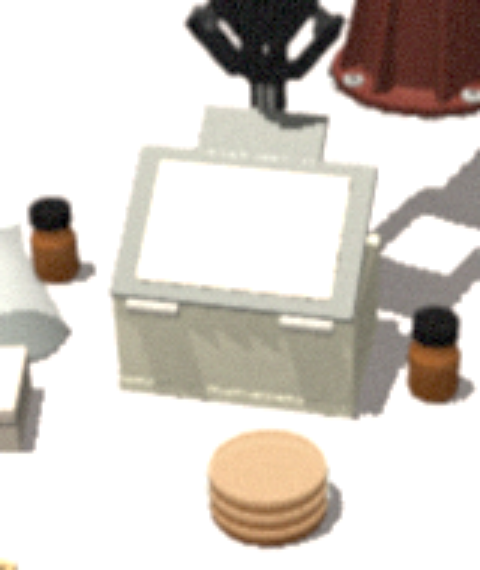

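The cover rests on the finger at crop (265,110), steady at about 0.60 rad. The contact geometry also gives 0.60. Now I'll lower it along the arc.

Call:
jog_arm(
  targets="1 0 0.0007 0.0015 0; 1 0 0.0007 0.0015 0; 1 0 0.0008 0.0016 0; 1 0 0.0008 0.0016 0; 1 0 0.0008 0.0016 0; 1 0 0.0008 0.0016 0",
)

```text
t: 6.72
eef_pos: [454.7, -27.2, 161.5]
tool_rot: [0.006, 0.744, -0.669, -0.015]
ft_force: [-0.9, -0.3, 0.2]
width: -0.0
```

```bash
python3 - <<'E'
from h import *
angle('s9')
E
```

```text
t 6.72 inc [449.5 -73.4 161.5] yaw off 0.21 tilt [-0.03   0.012 -0.999] F [-0.89 -0.18  0.2 ] w -0.0
n 681 cover angle pct10/50/90 [0.507 0.537 0.574]
```

Call:
jog_arm(
  targets="1 0 0.0008 0.0018 0; 1 0 0.0008 0.0018 0; 1 0 0.0007 0.0018 0; 1 0 0.0007 0.0019 0; 1 0 0.0007 0.0019 0; 1 0 0.0006 0.0019 0; 1 0 0.0006 0.002 0; 1 0 0.0006 0.002 0",
)

```text
t: 7.43
eef_pos: [446.0, -28.0, 144.3]
tool_rot: [0.008, 0.744, -0.668, -0.017]
ft_force: [-2.4, -1.4, 0.4]
width: 0.1
```

```bash
python3 - <<'E'
from h import *
angle('s10')
E
```

```text
t 7.43 inc [440.8 -73.4 144.3] yaw off 0.23 tilt [-0.035  0.011 -0.999] F [-2.53 -1.16  0.44] w 0.1
n 631 cover angle pct10/50/90 [0.393 0.422 0.458]
```

Call:
jog_arm(
  targets="1 0 0.0006 0.002 0; 1 0 0.0006 0.002 0; 1 0 0.0005 0.002 0; 1 0 0.0005 0.002 0; 1 0 0.0004 0.0021 0; 1 0 0.0004 0.0021 0",
)

```text
t: 7.98
eef_pos: [440.6, -28.5, 130.1]
tool_rot: [0.009, 0.744, -0.668, -0.018]
ft_force: [-3.4, -1.2, -0.9]
width: -0.1
```

```bash
python3 - <<'E'
from h import *
angle('s11')
E
```

```text
t 7.98 inc [435.4 -73.3 130.1] yaw off 0.25 tilt [-0.039  0.01  -0.999] F [-3.52 -0.83 -0.9 ] w -0.1
n 590 cover angle pct10/50/90 [0.303 0.332 0.369]
```

Call:
jog_arm(
  targets="1 0 0.0004 0.0018 0; 1 0 0.0003 0.0018 0; 1 0 0.0003 0.0018 0; 1 0 0.0003 0.0018 0",
)

```text
t: 8.37
eef_pos: [437.9, -28.7, 121.5]
tool_rot: [0.01, 0.744, -0.668, -0.019]
ft_force: [-3.8, -1.6, 1.2]
width: -0.2
```

```bash
python3 - <<'E'
from h import *
angle('s12')
E
```

```text
t 8.37 inc [432.7 -73.3 121.5] yaw off 0.25 tilt [-0.041  0.01  -0.999] F [-3.91 -1.21  1.21] w -0.2
n 565 cover angle pct10/50/90 [0.255 0.282 0.317]
```

Call:
jog_arm(
  targets="1 0 0.0003 0.0018 0; 1 0 0.0002 0.0018 0; 1 0 0.0002 0.0018 0",
)

```text
t: 8.67
eef_pos: [436.3, -28.9, 115.3]
tool_rot: [0.011, 0.744, -0.668, -0.019]
ft_force: [-4.5, -2.2, -1.2]
width: 0.3
```

```bash
python3 - <<'E'
from h import *
angle('s13')
E
```

```text
t 8.67 inc [431.1 -73.3 115.3] yaw off 0.26 tilt [-0.042  0.01  -0.999] F [-4.71 -1.72 -1.23] w 0.3
n 538 cover angle pct10/50/90 [0.22  0.243 0.278]
```

Call:
jog_arm(
  targets="1 0 0.0003 0.0012 0; 1 0 0.0002 0.0012 0; 1 0 0.0002 0.0012 0",
)

```text
t: 8.97
eef_pos: [435.4, -29.0, 110.9]
tool_rot: [0.011, 0.744, -0.668, -0.019]
ft_force: [-3.1, -2.3, 0.3]
width: 0.4
```

```bash
python3 - <<'E'
from h import *
angle('s14')
E
```

```text
t 8.97 inc [430.1 -73.3 110.9] yaw off 0.25 tilt [-0.042  0.01  -0.999] F [-3.31 -1.98  0.33] w 0.4
n 522 cover angle pct10/50/90 [0.194 0.219 0.25 ]
```

Call:
jog_arm(
  targets="1 0 0.0002 0.0014 0; 1 0 0.0001 0.0014 0; 1 0 0.0001 0.0014 0",
)

```text
t: 9.27
eef_pos: [434.4, -29.1, 106.2]
tool_rot: [0.011, 0.744, -0.668, -0.019]
ft_force: [-4.1, -2.3, 0.3]
width: -0.0
```

```bash
python3 - <<'E'
from h import *
angle('s15')
E
```

```text
t 9.27 inc [429.2 -73.3 106.2] yaw off 0.26 tilt [-0.043  0.009 -0.999] F [-4.27 -1.83  0.34] w -0.0
n 502 cover angle pct10/50/90 [0.166 0.19  0.224]
```

Call:
jog_arm(
  targets="1 0 0.0001 0.0014 0; 1 0 0.0001 0.0014 0; 1 0 0.0001 0.0014 0",
)

```text
t: 9.57
eef_pos: [433.7, -29.1, 101.4]
tool_rot: [0.011, 0.744, -0.668, -0.019]
ft_force: [-3.9, -2.4, -1.5]
width: -0.4
```

```bash
python3 - <<'E'
from h import *
angle('s16')
E
```

```text
t 9.57 inc [428.4 -73.2 101.4] yaw off 0.26 tilt [-0.044  0.009 -0.999] F [-4.14 -1.98 -1.46] w -0.4
n 491 cover angle pct10/50/90 [0.136 0.162 0.191]
```

Call:
jog_arm(
  targets="1 0 0.0001 0.0014 0; 1 0 0.0001 0.0014 0; 1 0 0 0.0014 0",
)

```text
t: 9.87
eef_pos: [433.0, -29.1, 96.7]
tool_rot: [0.011, 0.744, -0.668, -0.019]
ft_force: [-5.1, -2.6, -1.3]
width: -0.0
```

```bash
python3 - <<'E'
from h import *
angle('s17')
E
```

```text
t 9.87 inc [427.7 -73.2  96.7] yaw off 0.26 tilt [-0.044  0.009 -0.999] F [-5.36 -2.05 -1.3 ] w -0.0
n 474 cover angle pct10/50/90 [0.109 0.135 0.167]
```

Call:
jog_arm(
  targets="1 0 0.0001 0.0014 0; 1 0 0.0001 0.0014 0; 1 0 0 0.0014 0",
)

```text
t: 10.17
eef_pos: [432.5, -29.1, 92.1]
tool_rot: [0.011, 0.744, -0.668, -0.02]
ft_force: [-4.0, -2.6, -2.0]
width: -0.0
```

```bash
python3 - <<'E'
from h import *
angle('s18')
E
```

```text
t 10.17 inc [427.2 -73.1  92.1] yaw off 0.26 tilt [-0.044  0.009 -0.999] F [-4.28 -2.16 -2.01] w -0.0
n 457 cover angle pct10/50/90 [0.084 0.106 0.137]
```

Call:
jog_arm(
  targets="1 0 0.0001 0.0014 0; 1 0 0 0.0014 0; 1 0 0 0.0014 0",
)

```text
t: 10.47
eef_pos: [432.1, -29.1, 87.5]
tool_rot: [0.011, 0.744, -0.668, -0.02]
ft_force: [-4.6, -2.9, -1.0]
width: -0.3
```

```bash
python3 - <<'E'
from h import *
angle('s19')
E
```

```text
t 10.47 inc [426.8 -73.1  87.5] yaw off 0.25 tilt [-0.045  0.009 -0.999] F [-4.9  -2.41 -1.  ] w -0.3
n 438 cover angle pct10/50/90 [0.056 0.082 0.113]
```

Call:
jog_arm(
  targets="1 0 0.0001 0.0014 0; 1 0 0 0.0014 0; 1 0 0 0.0014 0",
)

```text
t: 10.77
eef_pos: [431.7, -29.1, 82.9]
tool_rot: [0.011, 0.744, -0.668, -0.02]
ft_force: [-5.0, -2.4, -1.0]
width: 0.1
```

```bash
python3 - <<'E'
from h import *
angle('s20')
E
```

```text
t 10.77 inc [426.5 -73.   82.9] yaw off 0.25 tilt [-0.045  0.009 -0.999] F [-5.22 -1.87 -0.96] w 0.1
n 417 cover angle pct10/50/90 [0.03  0.052 0.083]
```

Call:
jog_arm(
  targets="1 0 0 0.0014 0; 1 0 0 0.0014 0; 1 0 0 0.0014 0",
)

```text
t: 11.07
eef_pos: [431.5, -29.0, 78.5]
tool_rot: [0.011, 0.744, -0.668, -0.02]
ft_force: [-4.3, -1.8, -0.5]
width: -0.3
```

```bash
python3 - <<'E'
from h import *
angle('s21')
E
```

```text
t 11.07 inc [426.2 -72.9  78.5] yaw off 0.24 tilt [-0.045  0.009 -0.999] F [-4.47 -1.34 -0.51] w -0.3
n 398 cover angle pct10/50/90 [0.006 0.027 0.058]
```

Call:
jog_arm(
  targets="1 0 0.0001 0.0014 0; 1 0 0.0001 0.0014 0; 1 0 0 0.0014 0",
)

```text
t: 11.37
eef_pos: [431.3, -28.5, 75.2]
tool_rot: [0.011, 0.744, -0.668, -0.021]
ft_force: [-7.0, -2.3, 5.1]
width: 0.0
```

```bash
python3 - <<'E'
from h import *
angle('s22')
E
```

```text
t 11.37 inc [426.1 -72.4  75.2] yaw off 0.22 tilt [-0.045  0.011 -0.999] F [-7.21 -1.59  5.07] w 0.0
n 402 cover angle pct10/50/90 [-0.004  0.019  0.051]
```

The force turned upward (+5 N) and vision reads about 0, so the cover is seated. I'll back the finger away forwards.

Call:
jog_arm(
  targets="1 0 0.0005 0 0; 1 0 0.001 0 0; 1 0 0.004 0 0; 1 0 0.01 0 0; 1 0 0.02 0 0; 1 0 0.02 0 0; 1 0 0.02 -0.01 0; 1 0 0 0 0",
)

```text
t: 12.08
eef_pos: [363.5, -35.7, 92.1]
tool_rot: [0.002, 0.743, -0.669, -0.012]
ft_force: [-0.2, -0.1, -0.7]
width: -0.1
```

```bash
python3 - <<'E'
from h import *
angle('s23')
p,d,m=load('s23'); X=inc(cloud(d,m))
k=(abs(X[...,1]+73.6)<85)&(X[...,0]>480)&(X[...,0]<605)&(X[...,2]>80)
q=X[k]; print('top z',np.median(q[:,2]),'slope',np.polyfit(q[:,0],q[:,2],1))
k=(abs(X[...,1]+73.6)<45)&(X[...,0]>440)&(X[...,0]<475)&(X[...,2]>80)&(X[...,2]<120)
print('tab top z',np.median(X[k][:,2]),k.sum())
cv2.imwrite('pics/s23v.png',np.clip(p[:,:,::-1]*1.3,0,255).astype(np.uint8))
E
```

```text
t 12.08 inc [358.  -72.6  92.1] yaw off 0.16 tilt [-0.02   0.013 -1.   ] F [-0.24 -0.08 -0.66] w -0.1
n 405 cover angle pct10/50/90 [-0.004  0.021  0.051]
top z 100.99895982346882 slope [-1.46532016e-02  1.08720156e+02]
tab top z 99.55289770407381 248
```

View pics/s23v.png

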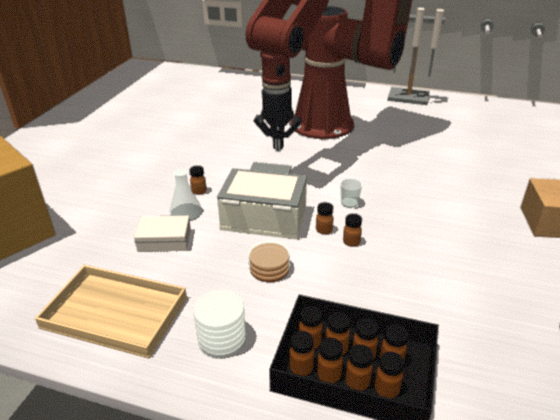

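The cover is shut, level and unchanged after the finger left it. The other things look unmoved. I'll settle the arm and do a last check against the starting picture.

Call:
jog_arm(
  targets="1 0 0.01 -0.02 0; 1 0 0 -0.02 0; 1 0 0 0 0; 1 0 0 0 0; 1 0 0 0 0; 1 0 0 0 0",
)

```text
t: 12.63
eef_pos: [360.2, -37.3, 133.0]
tool_rot: [-0.003, 0.743, -0.67, -0.007]
ft_force: [-0.8, 1.0, 0.2]
width: 0.0
```

```bash
python3 - <<'E'
from h import *
angle('s24')
p0,d0,m0=load('scene0'); p1,d1,m1=load('s24'); X0=inc(cloud(d0,m0)); X1=inc(cloud(d1,m1))
pa,_,_=load('s23'); tp=lambda X:np.median(X[(abs(X[...,1]+73.6)<45)&(X[...,0]>440)&(X[...,0]<475)&(X[...,2]>80)&(X[...,2]<120)][:,2])
print('tab z',tp(X1))
obj=dict(j1=(568,201,35),j2=(542,132,35),j3=(477,-216,35),flask=(573,-205,50),box=(691,-208,60),dish=(720,53,55),beak=(420,175,40))
for n,(x,y,r) in obj.items():
    c=inc(np.array([x,y,0.]))
    o=[]
    for X in(X0,X1):
        k=(np.hypot(X[...,0]-c[0],X[...,1]-c[1])<r+12)&(X[...,2]>12)&(X[...,2]<130)&~((abs(X[...,1]+73.6)<98)&(X[...,0]>430)&(X[...,0]<670))
        q=X[k]; o.append(np.r_[len(q),q.mean(0)])
    print(n,o[0].round(1),(o[1]-o[0]).round(1))
E
```

```text
t 12.63 inc [354.5 -73.8 133. ] yaw off 0.06 tilt [-0.007  0.014 -1.   ] F [-0.69  1.06  0.18] w 0.0
n 397 cover angle pct10/50/90 [-0.005  0.017  0.044]
tab z 99.57075608886299
j1 [514.  602.2 147.6  48. ] [-3.  -0.  -0.   0.4]
j2 [466.  570.3  80.7  48.5] [1.  0.1 0.  0.1]
j3 [ 378.   465.8 -266.6   47.8] [-1.  -0.1 -0.1  0. ]
flask [ 969.   570.1 -263.9   60. ] [-11.    0.   -0.3   0.2]
box [1657.   685.  -274.9   39.3] [-1.  -0.3  0.2 -0. ]
dish [1382.   731.3  -16.8   39.5] [-3.  -0.1  0.1 -0. ]
beak [497.  441.6 129.6  43.5] [ 6.  -0.   0.1 -0.3]
```

```bash
python3 -c "
from h import *
print(ctrl.hand_in()); st()"
```

```text
the job is handed in; nothing more can be done
None
the job is handed in; nothing more can be done
```

The incubator cover is shut and the job is handed in; the last clock reading before that was 12.6 s. The hand-in reported no verdict.

**What I did:** With the fingers shut, I pushed the tab from behind until the cover passed upright. I then moved over it to the front and caught the tab's edge on the finger sides at about 0.6 rad. I lowered it along its arc at about 0.1–0.2 rad/s until it seated, then backed away. The tool could only point straight down, so the cover was borne by its front edge pressed against the upright fingers, not resting on a fingertip under the tab.

**Last checks:**
- **Shut:** the top of the tab is at z = 99.6 mm against the expected 98.5 mm, and it did not change after the finger left. The camera's angle estimate gives about 0.017–0.02 rad, right at the 0.02 limit. While I lowered it, that estimate ran up to about 0.01 rad above the angle worked out from the finger position. A cover short of shut would also have dropped once released, so I take it as fully seated.
- **Forces:** wrist force peaked near 9 N, at seating, among the readings I took.
- **Other objects:** the jars, flask, dishes, box and beaker all measure within 0.5 mm of their starting positions.
- **Robot:** it stood clear of everything at the end.

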